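Spin-check returned idler sprockets and sort them into stock bin or reject carton

ROBOT

A 6-joint arm with a two-finger parallel gripper is mounted at the origin on the work surface. World frame = base frame: x ahead of the robot, y to its left, z up, the work surface at z = 0. Lengths are in m, angles in rad, forces in N, time in s.
With the tool pointing down it reaches from about 0.35 to 0.85 m from the base axis. Payload 8.1 kg.
Tool frame: the origin (TCP) lies on the centre line of the jaws, within the pads' length; the fingertips stand robot.tips_ahead ahead of it and the grasp point (between the pads) lies 8 mm behind it (robot.tips_ahead is the distance from the TCP to the fingertips, in m); z points along the fingers, y is the direction in which the jaws open and shut (so a half turn about z gives the same grasp; the last joint's range is limited). The gripper opens to 93 mm and grips with 3 to 60 N. Pads are 15 mm wide; open, the fingers measure 128 mm over their backs; the gripper's body (75 mm by 188 mm) begins 65 mm behind the grasp point.
Start: joints at [-1.249, 0.13, 1.488, -0, 1.523, -0.085], TCP at [0.237, -0.551, 0.23] pointing down, gripper open.
Joint ranges: [-2.96, 2.96], [-0.89, 2.26], [0.02, 2.5], [-1.34, 4.48], [0, 2.73], [-2.66, 2.66]. Speed limits (rad/s): [2.39, 2.39, 2.79, 3.14, 3.14, 3.14].

INTERFACE

Orientations are given as a rotation vector (axis times angle).
In Python, from plant import monitor, eyes, job, robot gives the robot as it stands.
- The arm moves only by the tool servo_tool, never from a script. Its argument "plan" is a list that holds one entry, the list of rows, each a list of 7 numbers: the closure, from -1 (fully open) to 1 (shut), so that 0 is half open, then the shift along the world's x, y, z in mm, then the turn, a rotation vector about the world's x, y, z in rad. In form: [[[hand, dx, dy, dz, ax, ay, az], ...]]. A call has 1 to 12 rows; each row shifts and turns the commanded pose from where the row before left it; what a row does not reach is not made up. A row lasts 1/10 s, in which the tool goes at most 50 mm and 8.59 degrees, less where a joint would pass 70% of its speed; a pose out of reach is approached as far as the arm can. A call with a gripper value outside its range is refused whole. The fingers move at their own pace and stop on an object; "force" is the grip in N (left out, the last holds). Time passes only in rows, so rows that do not move let the fingers close. It gives the time, the measured TCP pose, the force and the opening at its end, in the units of the state.
- monitor.read_state(): the state, without advancing time (a new reading comes with each control period).
- eyes.read_camera(name): name is "scene" or "side" or "wrist"; returns the picture (384x512x3 uint8, red, green, blue); there is no depth.
- eyes.camera_info(name): a dict with "mtx" (3x3 intrinsics, pixels), "D" ([k1, k2, p1, p2, k3] as OpenCV has them; the pictures are not rectified), "R" (3x3) and "t" (3): a world point X has camera coordinates R X + t. Camera axes: x right, y down, z forward; pixel columns grow to the right and rows downward; lengths in m; the calibration is good to about 2 mm. A picture is of the moment at which its call begins: read the wrist's pose just before it. camera_info takes no time and is no camera call; for the wrist camera it gives the pose at the moment of the call.
- job.close_job(): hands the job in, once; it reports no verdict.
The state is a dict: "t": time; "q": joint angles; "dq": joint speeds; "joint_torque": joint torques, N m; "tool_pos": TCP position; "orientation": TCP orientation; "force": force on the tool from outside, world axes, zero at the start; "wrist_torque": the same for the moment, N m; "opening": finger opening in m.
Only numpy, scipy, OpenCV 4.12 (cv2) and the standard library are available. Lean on these libraries where they do the work, as an engineer would, in place of code of your own. Each camera call takes 0.05 s, during which the arm holds its last target. There are 200 camera calls.

TASK

Three idler sprocket units have come back to the parts store: sort them by how their toothed wheels turn, which you can only tell by giving each wheel a push with a finger. Stand every unit whose wheel spins freely and coasts on in the blue stock bin with the low front, and every unit whose wheel rubs and stops at once in the open cardboard carton; it may be that all of them turn out the same. Set them down upright on the container's floor without dropping them or tipping them over, and leave everything else on the bench where it lies.

Things in the scene. Friction and masses are not known exactly. Their poses are not given: they have to be found in the camera images.
- idler_a: idler sprocket unit upright on its base, 0.6 to 0.9 kg; all three look alike. Origin: centre of the underside, z up along the axle. Grey cast base 80 (body y) x 40 (x) x 8 mm; boss 36 mm across up to z = 22 mm; dark wheel round the axle at z = 22.5 to 32.5 mm: 11 teeth, 63 mm across the tips, 49 mm across the roots, teeth 6 mm wide; above it the steel nut. Any number of the three may rub.
- nut_a (a point): centre of the steel hex nut of idler_a, 45 mm above the unit's origin, axes as the unit's: 24 mm across flats, 19 mm high (z = 35.5 to 54.5 mm), flats facing body +y, -y and every 60 degrees from there; a 15 mm stud end stands on it, to z = 59.5 mm. Fixed to the base, it does not turn with the wheel: the place to lift the unit by.
- wheel_a (a joint): angle (rad, anticlockwise from above, no stops) of the wheel of idler_a, still at the start; a white paint dot on it, 21 mm from the axle, shows it. A free wheel pushed briskly on its teeth coasts on for a second or more (from 8 rad/s, 5.5 is left after 0.5 s); a rubbing one needs 1 to 2 N at the teeth and stops as soon as it is let go. Nothing else shows which it is.
- idler_b: idler sprocket unit upright on its base, 0.6 to 0.9 kg; all three look alike. Origin: centre of the underside, z up along the axle. Grey cast base 80 (body y) x 40 (x) x 8 mm; boss 36 mm across up to z = 22 mm; dark wheel round the axle at z = 22.5 to 32.5 mm: 11 teeth, 63 mm across the tips, 49 mm across the roots, teeth 6 mm wide; above it the steel nut. Any number of the three may rub.
- nut_b (a point): centre of the steel hex nut of idler_b, 45 mm above the unit's origin, axes as the unit's: 24 mm across flats, 19 mm high (z = 35.5 to 54.5 mm), flats facing body +y, -y and every 60 degrees from there; a 15 mm stud end stands on it, to z = 59.5 mm. Fixed to the base, it does not turn with the wheel: the place to lift the unit by.
- wheel_b (a joint): angle (rad, anticlockwise from above, no stops) of the wheel of idler_b, still at the start; a white paint dot on it, 21 mm from the axle, shows it. A free wheel pushed briskly on its teeth coasts on for a second or more (from 8 rad/s, 5.5 is left after 0.5 s); a rubbing one needs 1 to 2 N at the teeth and stops as soon as it is let go. Nothing else shows which it is.
- idler_c: idler sprocket unit upright on its base, 0.6 to 0.9 kg; all three look alike. Origin: centre of the underside, z up along the axle. Grey cast base 80 (body y) x 40 (x) x 8 mm; boss 36 mm across up to z = 22 mm; dark wheel round the axle at z = 22.5 to 32.5 mm: 11 teeth, 63 mm across the tips, 49 mm across the roots, teeth 6 mm wide; above it the steel nut. Any number of the three may rub.
- nut_c (a point): centre of the steel hex nut of idler_c, 45 mm above the unit's origin, axes as the unit's: 24 mm across flats, 19 mm high (z = 35.5 to 54.5 mm), flats facing body +y, -y and every 60 degrees from there; a 15 mm stud end stands on it, to z = 59.5 mm. Fixed to the base, it does not turn with the wheel: the place to lift the unit by.
- wheel_c (a joint): angle (rad, anticlockwise from above, no stops) of the wheel of idler_c, still at the start; a white paint dot on it, 21 mm from the axle, shows it. A free wheel pushed briskly on its teeth coasts on for a second or more (from 8 rad/s, 5.5 is left after 0.5 s); a rubbing one needs 1 to 2 N at the teeth and stops as soon as it is let go. Nothing else shows which it is.
- stock_bin: fixed blue plastic bin, open on top, front cut low. Origin: centre of the underside. Outside 290 mm (x) by 150 mm (y), walls and floor 4 mm; back (+x) and rear of the sides 110 mm high, front lip (-x) 50 mm high, the sides rising from it over the first 87 mm. Takes all three units in a row along x, 85 mm apart.
- carton: fixed open cardboard carton, the same height all round, flaps folded down outside (they add 7 mm). Origin: centre of the underside. Outside 290 mm (x) by 170 mm (y) by 80 mm high, walls and floor 5 mm. Takes all three units in a row along x, 85 mm apart.
- spanner: bystander, to be left alone: combination spanner, 150 mm long, 8 mm high, lying flat; origin near its middle, length along x
- bolt: bystander, to be left alone: hex bolt lying on its side, shank 16 mm thick, head 24 mm across, 60 mm long in all; origin under the head, the shank along x
- bearing: bystander, to be left alone: loose ball bearing lying flat, 51 mm across, 15 mm high, no base and no teeth; origin at the centre of its underside
- small_box: bystander, to be left alone: closed cardboard box, 65 x 80 x 45 mm high; origin at the centre of its underside
- grease_jar: bystander, to be left alone: white jar with a black lid, 68 mm across, 75 mm high; origin at the centre of its underside
- marker: bystander, to be left alone: marker pen lying flat, 14 mm thick, 135 mm long along x, from 50 mm behind the origin to 85 mm ahead of it
Things that resemble listed ones, but are neither listed nor needed, are in the scene too. What is shaped like the idler_c but red or yellow is not meant. What is shaped like the idler_a but orange is not meant.

How it is judged:
At the end, for the whole second after the job is handed in: Every unit whose wheel turns freely stands on the floor of the stock bin, every one whose wheel rubs (its hidden pad bears on the hub) on the floor of the carton: origin inside the walls and at most 10 mm above the floor, upright within 0.12 rad, at rest (below 0.03 m/s), released (((contact force between idler_a_pad and wheel_a_hub below 0.3 N and x of idler_a in the frame of stock_bin between -0.125 and 0.125 m and y of idler_a in the frame of stock_bin between -0.065 and 0.065 m and z of idler_a in the frame of stock_bin below 0.014 m) or (contact force between idler_a_pad and wheel_a_hub above 0.3 N and x of idler_a in the frame of carton between -0.125 and 0.125 m and y of idler_a in the frame of carton between -0.07 and 0.07 m and z of idler_a in the frame of carton below 0.015 m)) and angle between each of idler_a, idler_b, idler_c's own z axis and vertical below 0.12 rad and linear speed of each of idler_a, idler_b, idler_c below 0.03 m/s and contact force between the fingers and idler_a below 0.05 N and ((contact force between idler_b_pad and wheel_b_hub below 0.3 N and x of idler_b in the frame of stock_bin between -0.125 and 0.125 m and y of idler_b in the frame of stock_bin between -0.065 and 0.065 m and z of idler_b in the frame of stock_bin below 0.014 m) or (contact force between idler_b_pad and wheel_b_hub above 0.3 N and x of idler_b in the frame of carton between -0.125 and 0.125 m and y of idler_b in the frame of carton between -0.07 and 0.07 m and z of idler_b in the frame of carton below 0.015 m)) and contact force between the fingers and idler_b below 0.05 N and ((contact force between idler_c_pad and wheel_c_hub below 0.3 N and x of idler_c in the frame of stock_bin between -0.125 and 0.125 m and y of idler_c in the frame of stock_bin between -0.065 and 0.065 m and z of idler_c in the frame of stock_bin below 0.014 m) or (contact force between idler_c_pad and wheel_c_hub above 0.3 N and x of idler_c in the frame of carton between -0.125 and 0.125 m and y of idler_c in the frame of carton between -0.07 and 0.07 m and z of idler_c in the frame of carton below 0.015 m)) and contact force between the fingers and idler_c below 0.05 N); the robot touches nothing.
It fails at once if an idler unit is tipped over (angle between any of idler_a, idler_b, idler_c's own z axis and vertical above 0.8 rad).
It fails at once if an idler unit is dropped (falls freely at more than 0.5 m/s, about 13 mm) ((linear speed of idler_a above 0.5 m/s and contact force between idler_a and anything else below 0.05 N) or (linear speed of idler_b above 0.5 m/s and contact force between idler_b and anything else below 0.05 N) or (linear speed of idler_c above 0.5 m/s and contact force between idler_c and anything else below 0.05 N)).
It fails at once if a bystander is moved by more than 30 mm (distance of any of spanner, bolt, bearing, small_box, grease_jar, marker from where it was at the start of the episode above 0.03 m).
It also fails if it takes over 72 s, if anything falls off the work surface, if the arm or the gripper's body presses on something with over 40 N, if the wrist force passes 120 N, or if a joint passes its speed limit or range.

## Working session

There is one attempt and no reset: what is moved stays moved. The work goes in short steps, Python scripts to look and compute and a tool call to move; the robot and the scene stay as the last step left them, time stands still between calls to the robot, and variables do not carry over. Pictures are saved under pics/ and viewed, about 8 in all and at most 12, crops included, and the job is handed in when it is done.

Besides the shell and the picture viewer there is one more tool, called after "Emit:" by a JSON object that holds its "api" and its "payload", one argument or row to a line. servo_tool: Moves the arm, as the interface text tells. Its arguments: {"type":"object","properties":{"plan":{"type":"array"},"force":{"type":"number"}},"required":["plan"]}

```bash
mkdir -p pics; ls; cat > h.py <<'E'
import numpy as np, cv2
from plant import monitor, eyes, job, robot
def ray(info,px):
    u=cv2.undistortPoints(np.array([[px]],float),np.array(info['mtx']),np.array(info['D']))[0,0]
    R=np.array(info['R']);t=np.array(info['t'])
    return -R.T@t, R.T@np.array([u[0],u[1],1.])
def onplane(info,px,z):
    o,d=ray(info,px); return o+d*(z-o[2])/d[2]
def proj(info,X):
    return cv2.projectPoints(np.array(X,float).reshape(-1,3),cv2.Rodrigues(np.array(info['R']))[0],np.array(info['t'],float),np.array(info['mtx']),np.array(info['D']))[0][:,0]
E
python3 - <<'E'
from h import *
s=monitor.read_state();print(s, robot.tips_ahead)
for n in ['scene','side']:
    im=eyes.read_camera(n);np.save(f'pics/{n}0.npy',im)
    cv2.imwrite(f'pics/{n}0.png',cv2.resize(im[:,:,::-1],(800,600),interpolation=cv2.INTER_CUBIC))
    i=eyes.camera_info(n);print(n,-np.array(i['R']).T@np.array(i['t']),np.array(i['R'])[2],i['mtx'][0])
E
```

```text
pics
{'t': 0.0, 'q': array([-1.24941322e+00,  1.31153331e-01,  1.48927593e+00, -6.96677533e-06,
        1.52302758e+00, -8.54138882e-02]), 'dq': array([-0.00052827,  0.00169092,  0.00073082, -0.00163152, -0.00037436,
       -0.00034703]), 'joint_torque': array([ 2.24510381e-04, -5.59831023e+01, -4.91763604e+01,  7.67849805e-02,
        3.51759593e-02, -1.73142753e-04]), 'tool_pos': array([ 0.2372347 , -0.55049755,  0.22859397]), 'orientation': array([-3.07501866e+00, -6.34225098e-01,  3.55334196e-04]), 'force': array([-0.87248541, -0.21587671,  0.88587971]), 'wrist_torque': array([0.00580171, 0.07459115, 0.00818277]), 'opening': 0.09316496474536352} 0.011
scene [ 1.0824827  -0.42097601  1.1166137 ] [-0.44543664  0.26665648 -0.85468153] [466.23016658   0.         252.87330281]
side [ 0.31828989 -1.04880562  1.07207827] [ 0.11968622  0.68757429 -0.71618211] [437.98476116   0.         252.66621662]
```

View pics/scene0.png

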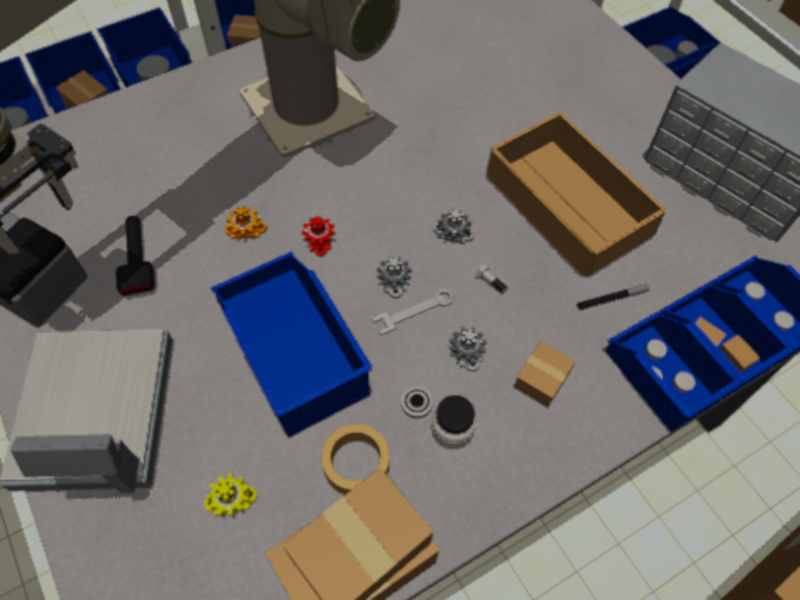

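View pics/side0.png

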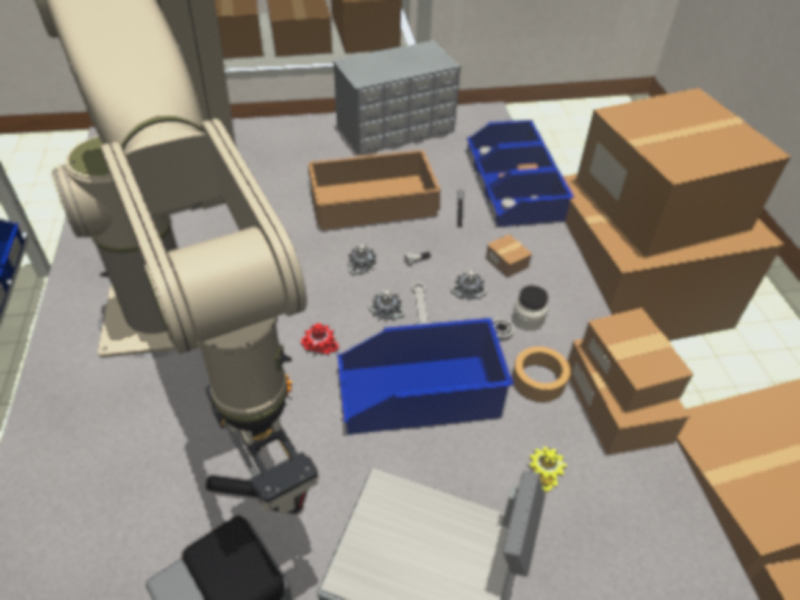

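The three grey units are in the scene view (800 px scale) at (395,272), (455,225) and (468,345). The red (318,235), orange (245,223) and yellow (230,495) look-alikes and the bearing (417,402) don't fit: wrong colour, or no base and teeth. Next I'll triangulate roughly.

```bash
python3 - <<'E'
from h import *
S=eyes.camera_info('scene');D=eyes.camera_info('side');k=512/800
def tri(a,b):
    o1,d1=ray(S,np.array(a)*k);o2,d2=ray(D,np.array(b)*k)
    A=np.c_[d1,-d2];s=np.linalg.lstsq(A,o2-o1,rcond=None)[0]
    p,q=o1+s[0]*d1,o2+s[1]*d2;return ((p+q)/2).round(3),round(np.linalg.norm(p-q),4)
for n,a,b in [('u1',(393,266),(387,299)),('u2',(454,218),(362,251)),('u3',(467,340),(470,279))]: print(n,tri(a,b))
for n,p in [('bolt',(490,278)),('spL',(378,325)),('spR',(450,297)),('mk',(580,304)),('mk2',(648,287)),('bearing',(417,402)),('red',(318,240))]: print(n,onplane(S,np.array(p)*k,0.01).round(3))
print('box',onplane(S,np.array((548,360))*k,0.045).round(3),'jar',onplane(S,np.array((456,413))*k,0.075).round(3))
print('bin corners front top z.05/ back .11')
for p,z in [((214,291),.05),((291,256),.05),((370,367),.11),((285,417),.11)]: print(onplane(S,np.array(p)*k,z).round(3))
print('bin side'); 
for p,z in [((339,352),.05),((343,430),0),((505,415),0),((510,381),.11),((492,321),.11)]: print(onplane(D,np.array(p)*k,z).round(3))
print('carton')
for p,z in [((490,150),.08),((560,116),.08),((664,212),.08),((587,259),.08)]: print(onplane(S,np.array(p)*k,z).round(3))
for p,z in [((310,161),.08),((430,152),.08),((439,184),.08),((315,199),.08)]: print(onplane(D,np.array(p)*k,z).round(3))
W=eyes.camera_info('wrist');R=np.array(W['R']);c=-R.T@np.array(W['t']);s=monitor.read_state()
print('wrist cam',c-s['tool_pos'],R.round(2).tolist(),W['mtx'])
E
```

```text
u1 (array([ 0.473, -0.061,  0.039]), np.float64(0.0035))
u2 (array([0.439, 0.089, 0.042]), np.float64(0.0007))
u3 (array([ 0.66 , -0.028,  0.038]), np.float64(0.0002))
bolt [0.565 0.088 0.01 ]
spL [ 0.547 -0.134  0.01 ]
spR [0.563 0.004 0.01 ]
mk [0.691 0.194 0.01 ]
mk2 [0.724 0.322 0.01 ]
bearing [ 0.703 -0.151  0.01 ]
red [ 0.335 -0.141  0.01 ]
box [0.761 0.064 0.045] jar [ 0.771 -0.125  0.075]
bin corners front top z.05/ back .11
[ 0.367 -0.355  0.05 ]
[ 0.368 -0.209  0.05 ]
[ 0.653 -0.207  0.11 ]
[ 0.66  -0.354  0.11 ]
bin side
[ 0.36  -0.202  0.05 ]
[ 0.351 -0.345  0.   ]
[ 0.654 -0.355  0.   ]
[ 0.648 -0.358  0.11 ]
[ 0.652 -0.216  0.11 ]
carton
[0.36  0.218 0.08 ]
[0.356 0.387 0.08 ]
[0.64  0.405 0.08 ]
[0.65  0.221 0.08 ]
[0.347 0.395 0.08 ]
[0.651 0.397 0.08 ]
[0.647 0.261 0.08 ]
[0.348 0.241 0.08 ]
wrist cam [0.07360414 0.03182158 0.15531441] [[0.39, -0.92, -0.0], [-0.88, -0.38, 0.29], [-0.27, -0.11, -0.96]] [[346.32364608   0.         257.93254984]
 [  0.         346.32364608 191.96497976]
 [  0.           0.           1.        ]]
```

Emit:
{"api": "servo_tool", "payload": {
  "plan": [
    [[-1, 25, 40, 0, 0, 0, -0.034], [-1, 25, 40, 0, 0, 0, -0.034], [-1, 25, 40, 0, 0, 0, -0.034], [-1, 25, 40, 0, 0, 0, -0.034], [-1, 25, 40, 0, 0, 0, -0.034], [-1, 25, 40, 0, 0, 0, -0.034], [-1, 25, 40, 0, 0, 0, -0.034], [-1, 25, 40, 0, 0, 0, -0.034], [-1, 25, 40, 0, 0, 0, -0.034], [-1, 25, 40, 0, 0, 0, -0.034], [-1, 25, 40, 5, 0, 0, -0.034], [-1, 25, 40, 5, 0, 0, -0.033]]
  ]
}}

```text
t: 1.3
tool_pos: [0.5378, -0.0691, 0.2392]
orientation: [-3.141, 0.002, 0.001]
force: [0.7, -0.4, -0.2]
opening: 0.0935
```

Emit:
{"api": "servo_tool", "payload": {
  "plan": [
    [[-1, 25, 40, 5, 0, 0, 0], [-1, 25, 30, 5, 0, 0, 0], [-1, 0, 0, 0, 0, 0, 0], [-1, 0, 0, 0, 0, 0, 0]]
  ]
}}

```text
t: 1.7
tool_pos: [0.5873, -0.0004, 0.2488]
orientation: [3.141, 0.003, -0.002]
force: [-0.4, -0.4, 0.4]
opening: 0.0931
```

```bash
python3 - <<'E'
from h import *
import pickle
i=eyes.camera_info('wrist');im=eyes.read_camera('wrist');pickle.dump((i,im),open('w1.pkl','wb'))
print(monitor.read_state()['force'])
cv2.imwrite('pics/w1.png',cv2.resize(im[:,:,::-1],(800,600),interpolation=cv2.INTER_CUBIC))
E
```

```text
[-1.31046511 -0.71713967  0.06010016]
```

View pics/w1.png

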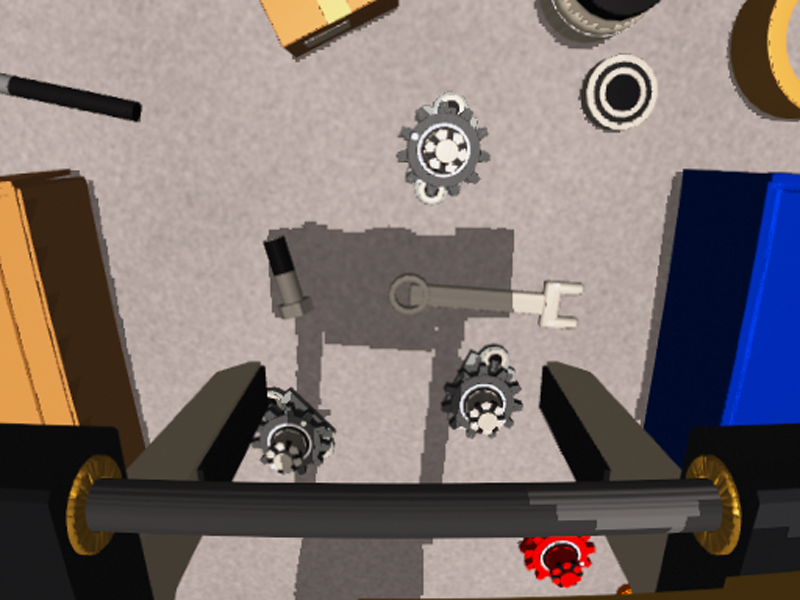

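The picture shows the stud tops at about (446,150), (487,418) and (290,457) (800 px scale), with the base ears poking out from under the wheels. One enlarged crop will confirm the units and give their orientation.

```bash
python3 - <<'E'
from h import *
import pickle
i,im=pickle.load(open('w1.pkl','rb'))
c=lambda x,y:cv2.resize(im[y:y+75,x:x+66,::-1],None,fx=6,fy=6,interpolation=cv2.INTER_CUBIC)[:, :]
a=c(252,56);b=c(278,216);d=c(154,236)
p=np.hstack([a,b,d]);p=cv2.resize(p,None,fx=4/6,fy=4/6,interpolation=cv2.INTER_AREA)
cv2.imwrite('pics/w1c.png',p);print(p.shape)
E
```

```text
(300, 792, 3)
```

View pics/w1c.png

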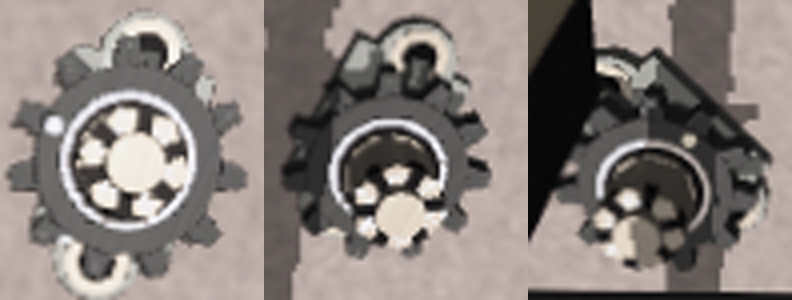

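The crop shows three grey 11-tooth wheels, each with a hex nut and a base with ringed ears. All three match the description.

```bash
python3 - <<'E'
from h import *
import pickle
i,im=pickle.load(open('w1.pkl','rb'))
f=lambda ox,oy,px,x,y,z:onplane(i,((x-px+2)/4+ox-.5,(y+2)/4+oy-.5),z)
for n,ox,oy,px,ring,stud,ears in [('u3',252,56,0,(127,159),(137,161),[(148,42),(93,272)]),('u1',278,216,264,(389,177),(402,217),[(419,52)]),('u2',154,236,528,(653,197),(630,242),[(606,82),(754,205)])]:
    r=f(ox,oy,px,*ring,.0327);s=f(ox,oy,px,*stud,.0595);es=[f(ox,oy,px,*e,.009) for e in ears]
    print(n,'ring',r.round(4)[:2],'stud',s.round(4)[:2])
    for e in es:
        v=e-r;print('  ear',e.round(4)[:2],'r',np.hypot(*v[:2]).round(4),'ang',np.degrees(np.arctan2(v[1],v[0])).round(1))
E
```

```text
u3 ring [ 0.6597 -0.0268] stud [ 0.6598 -0.0273]
  ear [ 0.6903 -0.0337] r 0.0314 ang -12.6
  ear [ 0.628  -0.0195] r 0.0324 ang 167.0
u1 ring [ 0.4696 -0.0616] stud [ 0.4713 -0.0614]
  ear [ 0.5001 -0.0728] r 0.0325 ang -20.2
u2 ring [0.4348 0.0896] stud [0.4364 0.0909]
  ear [0.4619 0.1075] r 0.0325 ang 33.5
  ear [0.4172 0.0621] r 0.0326 ang -122.6
```

Emit:
{"api": "servo_tool", "payload": {
  "plan": [
    [[-1, -14, -8, -42, 0, 0, 0], [-1, -14, -8, -42, 0, 0, 0], [-1, -14, -8, -42, 0, 0, 0], [-1, -14, -8, -42, 0, 0, 0], [-1, -15, -10, -42, 0, 0, 0], [-1, 0, 0, -2, 0, 0, 0], [-1, 0, 0, 0, 0, 0, 0], [-1, -30, 0, 0, 0, 0, 0], [-1, -30, 0, 0, 0, 0, 0], [-1, -30, 0, 0, 0, 0, 0], [-1, -5, 0, 0, 0, 0, 0]]
  ]
}}

```text
t: 2.85
tool_pos: [0.4217, -0.0432, 0.0402]
orientation: [3.141, -0.001, 0.005]
force: [1.1, -0.5, 0.4]
opening: 0.093
```

```bash
cat > spin.py <<'E'
from h import *
import sys,pickle
n=sys.argv[1];c=np.array([float(v) for v in sys.argv[2:4]])
I=[];F=[]
for k in range(5):
    I.append(eyes.camera_info('wrist'));F.append(eyes.read_camera('wrist'))
pickle.dump((I,F),open(n+'.pkl','wb'))
s=monitor.read_state();print(s['t'],s['tool_pos'].round(4),s['force'].round(1))
# rectified top view of wheel plane z=.0325, 0.25mm/px
g=np.linspace(-.045,.045,200);X,Y=np.meshgrid(g,g)
P=np.stack([c[0]-Y,c[1]-X,np.full_like(X,.0325)],-1).reshape(-1,3)
T=[]
for i,im in zip(I,F):
    m=proj(i,P).astype(np.float32).reshape(200,200,2)
    T.append(cv2.remap(im,m[...,0],m[...,1],cv2.INTER_LINEAR))
d=[np.abs(T[k+1].astype(int)-T[k]).mean().round(2) for k in range(4)];print('frame diffs',d)
cv2.imwrite(f'pics/{n}.png',np.vstack([np.hstack(T[:3]),np.hstack(T[3:]+[T[0]*0])])[:,:,::-1])
E
python3 spin.py s1 0.4705 -0.0615
```

```text
3.1 [ 0.424  -0.0434  0.0395] [ 0.6  0.5 -0.2]
frame diffs [np.float64(8.44), np.float64(9.28), np.float64(8.53), np.float64(8.55)]
```

View pics/s1.png

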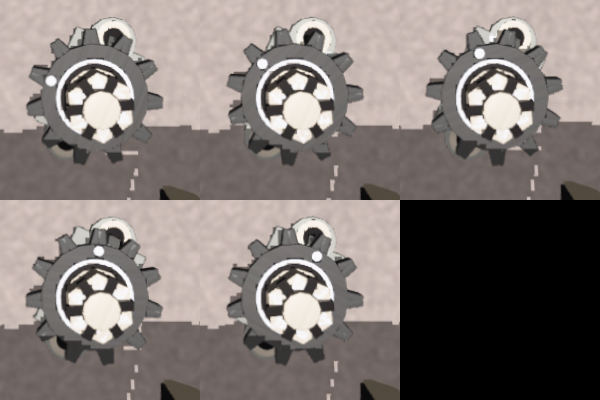

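The dot turns about 0.4 rad per frame, and all five frames show it still coasting, so unit 1 is **free**. Next is unit 2.

Emit:
{"api": "servo_tool", "payload": {
  "plan": [
    [[-1, 0, 0, 40, 0, 0, 0], [-1, 12, 30, 22, 0, 0, 0], [-1, 20, 42, 0, 0, 0, 0], [-1, 20, 42, -20, 0, 0, 0], [-1, 6, 0, -42, 0, 0, 0], [-1, 0, 0, -2, 0, 0, 0], [-1, 0, 0, 0, 0, 0, 0], [-1, -30, 0, 0, 0, 0, 0], [-1, -30, 0, 0, 0, 0, 0], [-1, -30, 0, 0, 0, 0, 0], [-1, -5, 0, 0, 0, 0, 0]]
  ]
}}

```text
t: 4.2
tool_pos: [0.3828, 0.0699, 0.0371]
orientation: [3.142, -0.002, 0.001]
force: [0.2, 0.6, 0.2]
opening: 0.093
```

```bash
python3 spin.py s2 0.4360 0.0903
```

```text
4.45 [0.3863 0.0702 0.0374] [0.7 0.2 0.7]
frame diffs [np.float64(8.73), np.float64(9.26), np.float64(9.43), np.float64(8.94)]
```

View pics/s2.png

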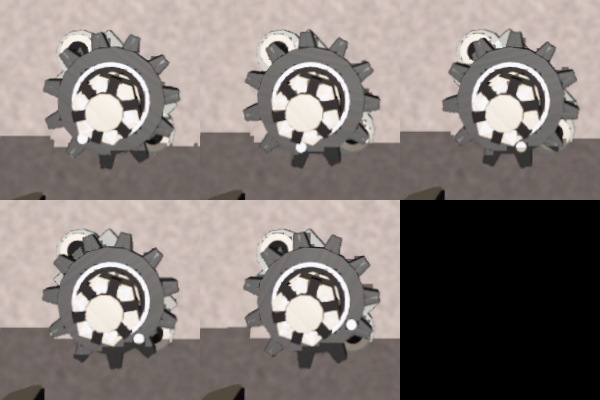

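Unit 2 keeps turning about 0.4 rad per frame, so it is also **free**. Now unit 3.

Emit:
{"api": "servo_tool", "payload": {
  "plan": [
    [[-1, 0, 0, 40, 0, 0, 0], [-1, 20, -5, 30, 0, 0, 0], [-1, 45, -11, 0, 0, 0, 0], [-1, 45, -11, 0, 0, 0, 0], [-1, 45, -11, 0, 0, 0, 0], [-1, 45, -11, 0, 0, 0, 0], [-1, 45, -11, 0, 0, 0, 0], [-1, 45, -11, 0, 0, 0, 0], [-1, 29, -7, 0, 0, 0, 0], [-1, 0, 0, -30, 0, 0, 0], [-1, 0, 0, -40, 0, 0, 0], [-1, 0, 0, 0, 0, 0, 0]]
  ]
}}

```text
t: 5.65
tool_pos: [0.6989, -0.0076, 0.0279]
orientation: [-3.141, 0.001, 0.018]
force: [-1.6, -0.3, -1.7]
opening: 0.0933
```

Emit:
{"api": "servo_tool", "payload": {
  "plan": [
    [[-1, -30, 0, 0, 0, 0, 0], [-1, -30, 0, 0, 0, 0, 0], [-1, -30, 0, 0, 0, 0, 0], [-1, -5, 0, 0, 0, 0, 0]]
  ]
}}

```text
t: 6.05
tool_pos: [0.606, -0.0075, 0.0365]
orientation: [-3.141, 0.0, 0.003]
force: [1.2, -0.1, 0.2]
opening: 0.0927
```

```bash
python3 spin.py s3 0.660 -0.027
```

```text
6.3 [ 0.6102 -0.0078  0.0373] [0.3 0.6 0.1]
frame diffs [np.float64(2.98), np.float64(3.05), np.float64(2.61), np.float64(1.51)]
```

View pics/s3.png

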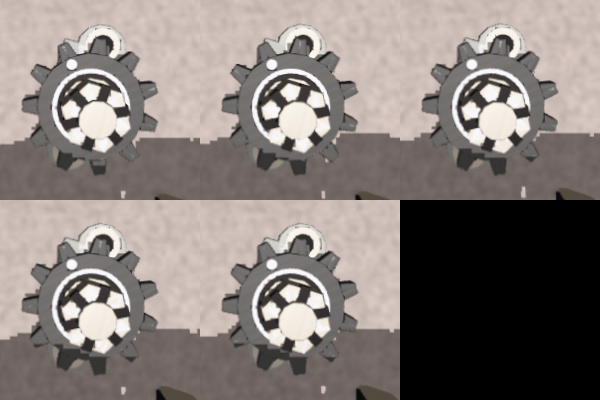

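Unit 3's dot was pushed about 0.6 rad and then stood still in all frames, so it **rubs** and goes in the carton. Now I'll refine the poses from the close views.

```bash
python3 - <<'E'
from h import *
import pickle
G=np.linspace(-.045,.045,200)
for n,c,ears in [('s1',(.4705,-.0615),[(116,237),(62,350)]),('s2',(.436,.0903),[(278,243),(356,338)]),('s3',(.66,-.027),[(302,240)])]:
    I,F=pickle.load(open(n+'.pkl','rb'));i=I[4];im=F[4]
    X,Y=np.meshgrid(G,G);m=proj(i,np.stack([c[0]-Y,c[1]-X,0*X+.0325],-1)).astype(np.float32).reshape(200,200,2)
    T=cv2.remap(im,m[...,0],m[...,1],cv2.INTER_LINEAR)
    K=(T.min(2)>200).astype(np.uint8)
    cs,_=cv2.findContours(K,cv2.RETR_EXTERNAL,cv2.CHAIN_APPROX_NONE)
    for k in cs:
        (x,y),r=cv2.minEnclosingCircle(k)
        if 32<r<60: 
            e=cv2.fitEllipse(k);print(n,'ring',x,y,r,'ctr',(c[0]-(-.045+y*.09/199)).round(4),(c[1]-(-.045+x*.09/199)).round(4),'ell',np.round(e[0],1),np.round(e[1],1))
            C=np.array([c[0]-(-.045+y*.09/199),c[1]-(-.045+x*.09/199)])
    E=[]
    for (u,v) in ears:
        u-=200*(u>=200); v-=200*(v>=200)
        p=proj(i,[c[0]-(-.045+v*.09/199),c[1]-(-.045+u*.09/199),.0325])[0]
        e=onplane(i,p,.009)[:2];E.append(e);d=e-C
        print('   ear',e.round(4),np.hypot(*d).round(4),np.degrees(np.arctan2(d[1],d[0])).round(1))
    if len(E)==2: d=E[0]-E[1];print('   axis',np.degrees(np.arctan2(d[1],d[0])).round(1),np.hypot(*d).round(4),(E[0]+E[1])/2)
E
```

```text
Traceback (most recent call last):
AttributeError: 'float' object has no attribute 'round'
```

```bash
python3 - <<'E'
from h import *
import pickle
G=np.linspace(-.045,.045,200)
w=lambda c,u,v:np.array([c[0]+.045-v*.09/199,c[1]+.045-u*.09/199])
for n,c,ears in [('s1',(.4705,-.0615),[(116,37),(62,150)]),('s2',(.436,.0903),[(78,43),(156,138)]),('s3',(.66,-.027),[(102,40)])]:
    I,F=pickle.load(open(n+'.pkl','rb'));i=I[4];im=F[4]
    X,Y=np.meshgrid(G,G);m=proj(i,np.stack([c[0]-Y,c[1]-X,0*X+.0325],-1)).astype(np.float32).reshape(200,200,2)
    T=cv2.remap(im,m[...,0],m[...,1],cv2.INTER_LINEAR)
    K=(T.min(2)>200).astype(np.uint8)
    cs,_=cv2.findContours(K,cv2.RETR_EXTERNAL,cv2.CHAIN_APPROX_NONE);C=np.array(c)
    for k in cs:
        (x,y),r=cv2.minEnclosingCircle(k)
        if 32<r<60: C=w(c,x,y);print(n,'ring r',r,C.round(4))
    E=[]
    for u,v in ears:
        p=proj(i,[*w(c,u,v),.0325])[0]
        e=onplane(i,p,.009)[:2];E.append(e);d=e-C
        print('   ear',e.round(4),np.hypot(*d).round(4),np.degrees(np.arctan2(d[1],d[0])).round(1))
    if len(E)==2: d=E[0]-E[1];print('   axis',np.degrees(np.arctan2(d[1],d[0])).round(1),np.hypot(*d).round(4),(E[0]+E[1])/2)
print(monitor.read_state()['orientation'])
E
```

```text
s1 ring r 42.04374694824219 [ 0.4699 -0.0596]
   ear [ 0.4981 -0.0727] 0.0311 -24.9
   ear [ 0.4396 -0.0447] 0.0337 153.9
   axis -25.5 0.0648 [ 0.46882147 -0.05869922]
s2 ring r 42.20058822631836 [0.4342 0.0864]
   ear [0.4609 0.1044] 0.0322 34.0
   ear [0.4117 0.064 ] 0.0318 -135.1
   axis 39.4 0.0637 [0.4362901  0.08416538]
s3 ring r 42.733360290527344 [ 0.6548 -0.0236]
   ear [ 0.6865 -0.0311] 0.0325 -13.3
[ 3.14133625e+00 -4.94745653e-04  4.34520617e-03]
```

Emit:
{"api": "servo_tool", "payload": {
  "plan": [
    [[-1, 0, 0, 40, 0, 0, 0], [-1, 15, -5, 33, 0, 0, 0.1], [-1, 15, -5, 0, 0, 0, 0.1], [-1, 15, -6, 0, 0, 0, 0.097], [-1, 0, 0, -20, 0, 0, 0], [-1, 0, 0, -20, 0, 0, 0], [-1, 0, 0, -12, 0, 0, 0], [-1, 0, 0, -7, 0, 0, 0], [-1, 0, 0, -4, 0, 0, 0], [-1, 0, 0, 0, 0, 0, 0], [-1, 0, 0, 0, 0, 0, 0]]
  ]
}}

```text
t: 7.4
tool_pos: [0.6538, -0.0236, 0.0468]
orientation: [3.107, 0.464, 0.002]
force: [-0.4, 0.9, 0.7]
opening: 0.0931
```

```bash
python3 - <<'E'
from h import *
i=eyes.camera_info('wrist');im=eyes.read_camera('wrist');s=monitor.read_state()
print(s['tool_pos'],s['orientation'],s['force'])
cv2.imwrite('pics/g3.png',cv2.resize(im[150:340,120:400,::-1],None,fx=2.5,fy=2.5,interpolation=cv2.INTER_CUBIC))
E
```

```text
[ 0.65391784 -0.0236121   0.04700278] [3.10664121e+00 4.64513156e-01 2.46466835e-03] [-0.10851903 -0.00396779 -0.14888418]
```

View pics/g3.png

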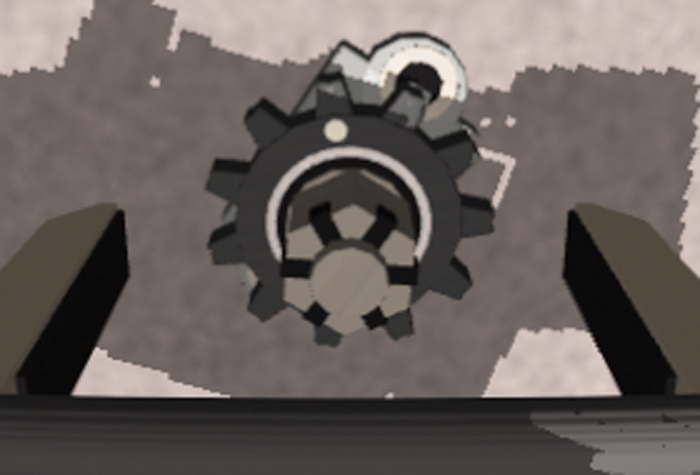

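The nut, at about (350,270) in the crop, is centred between the jaws with its flats facing the pads. Closing.

Emit:
{"api": "servo_tool", "payload": {
  "plan": [
    [[0.2, 0, 0, 0, 0, 0, 0], [0.3, 0, 0, 0, 0, 0, 0], [1, 0, 0, 0, 0, 0, 0], [1, 0, 0, 0, 0, 0, 0], [1, 0, 0, 0, 0, 0, 0], [1, 0, 0, 0, 0, 0, 0], [1, 0, 0, 5, 0, 0, 0], [1, 0, 0, 5, 0, 0, 0], [1, 0, 0, 10, 0, 0, 0]]
  ],
  "force": 40
}}

```text
t: 8.35
tool_pos: [0.6527, -0.0236, 0.0659]
orientation: [-3.107, -0.464, 0.002]
force: [-0.3, -2.9, -1.2]
opening: 0.0257
```

Emit:
{"api": "servo_tool", "payload": {
  "plan": [
    [[1, 0, 0, 0, 0, 0, 0], [1, 0, 0, 0, 0, 0, 0]]
  ]
}}

```text
t: 8.55
tool_pos: [0.6545, -0.024, 0.0677]
orientation: [3.106, 0.464, 0.005]
force: [0.1, -1.1, 6.0]
opening: 0.0125
```

```bash
python3 - <<'E'
from h import *
im=eyes.read_camera('wrist');s=monitor.read_state()
print(s['tool_pos'],s['opening'],s['force'],s['wrist_torque'])
a=cv2.resize(im[150:340,120:400],None,fx=1.4,fy=1.4);b=eyes.read_camera('side')[140:230,230:360]
b=cv2.resize(b,(384,266),interpolation=cv2.INTER_CUBIC)
cv2.imwrite('pics/g3b.png',np.hstack([a[:266],b])[:,:,::-1])
E
```

```text
[ 0.65453544 -0.02400415  0.06774734] 0.011892849911877536 [-0.75621606 -0.2315425   7.9534873 ] [-0.18234175 -0.01567615  0.01387312]
```

View pics/g3b.png

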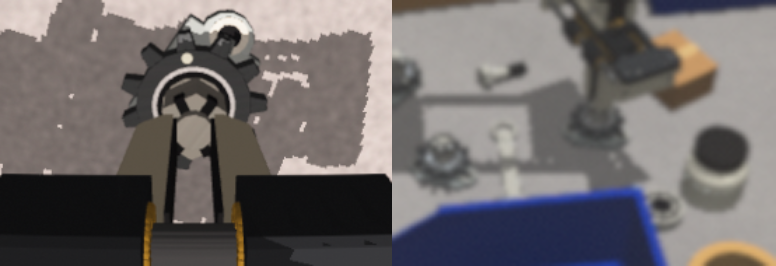

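I lifted too soon: the fingers close slowly and only pinched the stud tip. The unit is still on the bench. I'll reopen, go down and close fully before lifting.

Emit:
{"api": "servo_tool", "payload": {
  "plan": [
    [[-0.1, 0, 0, 3, 0, 0, 0], [-0.1, 0, 0, 0, 0, 0, 0], [-0.1, 0, 0, 0, 0, 0, 0], [-0.1, 0, 0, 0, 0, 0, 0], [-0.1, 0, 0, 0, 0, 0, 0], [-0.1, 0, 0, 0, 0, 0, 0]]
  ]
}}

```text
t: 9.25
tool_pos: [0.653, -0.0235, 0.0686]
orientation: [-3.107, -0.464, 0.001]
force: [0.0, 0.0, 0.0]
opening: 0.0505
```

```bash
python3 - <<'E'
from h import *
i=eyes.camera_info('wrist');im=eyes.read_camera('wrist');s=monitor.read_state()
print(s['tool_pos'],s['opening'],s['force'])
G=np.linspace(-.045,.045,200);c=(.6555,-.0236);w=lambda c,u,v:np.array([c[0]+.045-v*.09/199,c[1]+.045-u*.09/199])
X,Y=np.meshgrid(G,G);m=proj(i,np.stack([c[0]-Y,c[1]-X,0*X+.0325],-1)).astype(np.float32).reshape(200,200,2)
T=cv2.remap(im,m[...,0],m[...,1],cv2.INTER_LINEAR);cv2.imwrite('pics/g3c.png',cv2.resize(np.hstack([T,cv2.resize(im[150:340,160:360],(210,200))])[:,:,::-1],None,fx=1.8,fy=1.8))
E
```

```text
[ 0.65308109 -0.02351497  0.06874205] 0.050689051619943866 [ 0.07277719 -0.08208841  0.66658395]
```

View pics/g3c.png

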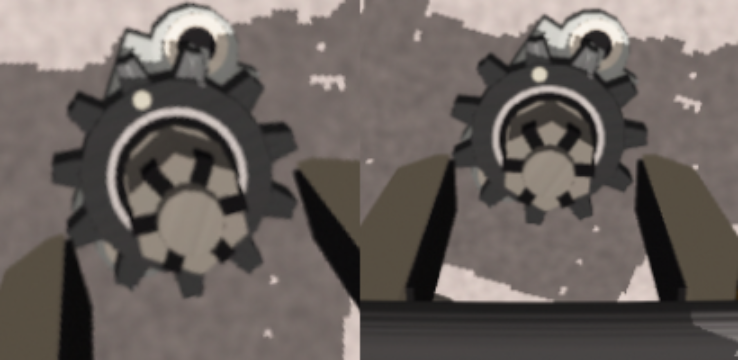

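The unit hasn't moved: its ring centre is within 1 mm of the estimate, and it stands upright.

Emit:
{"api": "servo_tool", "payload": {
  "plan": [
    [[-0.1, 2, 0, -8, 0, 0, 0], [-0.1, 0, 0, -8, 0, 0, 0], [-0.1, 0, 0, -6, 0, 0, 0], [-0.1, 0, 0, 0, 0, 0, 0], [1, 0, 0, 0, 0, 0, 0], [1, 0, 0, 0, 0, 0, 0], [1, 0, 0, 0, 0, 0, 0], [1, 0, 0, 0, 0, 0, 0], [1, 0, 0, 0, 0, 0, 0], [1, 0, 0, 0, 0, 0, 0], [1, 0, 0, 0, 0, 0, 0]]
  ]
}}

```text
t: 10.4
tool_pos: [0.6555, -0.0236, 0.0473]
orientation: [3.107, 0.464, 0.001]
force: [-0.2, -0.8, 3.5]
opening: 0.0238
```

Emit:
{"api": "servo_tool", "payload": {
  "plan": [
    [[1, 0, 0, 5, 0, 0, 0], [1, 0, 0, 15, 0, 0, 0], [1, 0, 0, 30, 0, 0, 0], [1, -5, 10, 35, 0, 0, 0], [1, -10, 25, 30, 0, 0, 0], [1, -15, 32, 10, 0, 0, 0], [1, -15, 32, 0, 0, 0, 0], [1, -15, 32, 0, 0, 0, 0], [1, -15, 32, 0, 0, 0, 0], [1, -15, 32, 0, 0, 0, 0], [1, -15, 32, 0, 0, 0, 0], [1, -15, 32, 0, 0, 0, 0]]
  ]
}}

```text
t: 11.6
tool_pos: [0.5338, 0.2364, 0.172]
orientation: [3.107, 0.464, -0.002]
force: [-0.2, 0.5, -7.7]
opening: 0.0238
```

Emit:
{"api": "servo_tool", "payload": {
  "plan": [
    [[1, -15, 30, 0, 0, 0, 0], [1, -11, 25, 0, 0, 0, 0], [1, -5, 12, 0, 0, 0, 0], [1, -2, 5, 0, 0, 0, 0], [1, 0, 0, 0, 0, 0, 0]]
  ]
}}

```text
t: 12.1
tool_pos: [0.502, 0.3073, 0.1719]
orientation: [3.106, 0.465, -0.0]
force: [0.0, -0.3, -8.5]
opening: 0.0239
```

Emit:
{"api": "servo_tool", "payload": {
  "plan": [
    [[1, 0, 0, -20, 0, 0, 0], [1, 0, 0, -30, 0, 0, 0], [1, 0, 0, -30, 0, 0, 0], [1, 0, 0, -20, 0, 0, 0], [1, 0, 0, -10, 0, 0, 0], [1, 0, 0, -4, 0, 0, 0], [1, 0, 0, -2, 0, 0, 0], [1, 0, 0, 0, 0, 0, 0], [1, 0, 0, -2, 0, 0, 0], [1, 0, 0, -1, 0, 0, 0], [1, 0, 0, 0, 0, 0, 0]]
  ]
}}

```text
t: 13.2
tool_pos: [0.5023, 0.3076, 0.0532]
orientation: [-3.107, -0.465, -0.001]
force: [-0.7, -0.1, -9.0]
opening: 0.0242
```

Emit:
{"api": "servo_tool", "payload": {
  "plan": [
    [[1, 0, 0, -1, 0, 0, 0], [1, 0, 0, 0, 0, 0, 0], [1, 0, 0, -1, 0, 0, 0], [1, 0, 0, 0, 0, 0, 0]]
  ]
}}

```text
t: 13.6
tool_pos: [0.5024, 0.3077, 0.0523]
orientation: [-3.107, -0.465, -0.001]
force: [-5.3, -2.0, 4.2]
opening: 0.0238
```

It's on the carton floor. Releasing and lifting away.

Emit:
{"api": "servo_tool", "payload": {
  "plan": [
    [[-0.1, 0, 0, 0, 0, 0, 0], [-0.1, 0, 0, 0, 0, 0, 0], [-0.1, 0, 0, 0, 0, 0, 0], [-0.1, 0, 0, 0, 0, 0, 0], [-0.1, 0, 0, 0, 0, 0, 0], [-0.1, 0, 0, 10, 0, 0, 0], [-0.1, 0, 0, 30, 0, 0, 0], [-0.1, 0, 0, 40, 0, 0, 0], [-0.1, 0, 0, 25, 0, 0, 0], [-0.1, -3, -35, 0, 0, 0, -0.072], [-0.1, -3, -35, 0, 0, 0, -0.073], [-0.1, -3, -35, 0, 0, 0, -0.073]]
  ]
}}

```text
t: 14.8
tool_pos: [0.4933, 0.2017, 0.1571]
orientation: [-3.139, -0.121, -0.002]
force: [-0.6, -1.6, 0.9]
opening: 0.0512
```

Emit:
{"api": "servo_tool", "payload": {
  "plan": [
    [[-0.1, -3, -35, 0, 0, 0, 0], [-0.1, -3, -35, 0, 0, 0, 0], [-0.1, -3, -35, 0, 0, 0, 0], [-0.1, -3, -35, 0, 0, 0, 0], [-0.1, -3, -35, 0, 0, 0, 0], [-0.1, -3, -35, 0, 0, 0, 0], [-0.1, -3, -30, 0, 0, 0, 0], [-0.1, -3, -20, -20, 0, 0, 0], [-0.1, -2, -2, -30, 0, 0, 0], [-0.1, 0, 0, -10, 0, 0, 0], [-0.1, 0, 0, 0, 0, 0, 0], [-0.1, 0, 0, 0, 0, 0, 0]]
  ]
}}

```text
t: 16.0
tool_pos: [0.4678, -0.0592, 0.097]
orientation: [3.139, 0.125, 0.001]
force: [1.1, 0.0, 0.3]
opening: 0.0514
```

```bash
cat > meas.py <<'E'
from h import *
import sys
c=np.array([float(v) for v in sys.argv[1:3]])
i=eyes.camera_info('wrist');im=eyes.read_camera('wrist');s=monitor.read_state()
print(s['t'],s['tool_pos'].round(4),s['opening'],s['force'].round(1),s['orientation'].round(3))
G=np.linspace(-.06,.06,240);X,Y=np.meshgrid(G,G)
def rect(z):
    m=proj(i,np.stack([c[0]-Y,c[1]-X,0*X+z],-1)).astype(np.float32).reshape(240,240,2)
    return cv2.remap(im,m[...,0],m[...,1],cv2.INTER_LINEAR)
w=lambda x,y:(c+.06-np.array([y,x])*.12/239).round(4)
T=rect(.0325);g=cv2.GaussianBlur(cv2.cvtColor(T,cv2.COLOR_RGB2GRAY),(3,3),0)
h=cv2.HoughCircles(g,cv2.HOUGH_GRADIENT,1,20,param1=120,param2=18,minRadius=34,maxRadius=40)
print('ring',[(w(a,b).tolist(),round(r*.5,1)) for a,b,r in (h[0][:3] if h is not None else [])])
g=cv2.GaussianBlur(cv2.cvtColor(rect(.0595),cv2.COLOR_RGB2GRAY),(3,3),0)
h=cv2.HoughCircles(g,cv2.HOUGH_GRADIENT,1,10,param1=120,param2=10,minRadius=13,maxRadius=17)
print('stud',[(w(a,b).tolist(),round(r*.5,1)) for a,b,r in (h[0][:3] if h is not None else [])])
cv2.imwrite('pics/m_%.2f.png'%s['t'],cv2.resize(np.hstack([T,cv2.resize(im,(320,240))])[:,:,::-1],None,fx=1.4,fy=1.4))
E
python3 meas.py .470 -.0594; ls pics
```

```text
16.05 [ 0.4682 -0.0593  0.0974] 0.051121949084835194 [ 0.1 -0.7 -0.2] [3.139e+00 1.250e-01 3.000e-03]
ring [([0.4715, -0.0589], np.float32(17.4))]
stud [([0.4861, -0.0539], np.float32(8.2)), ([0.4715, -0.0589], np.float32(7.0)), ([0.5082, -0.0654], np.float32(8.2))]
g3.png
g3b.png
g3c.png
m_16.05.png
s1.png
s2.png
s3.png
scene0.npy
scene0.png
side0.npy
side0.png
w1.png
w1c.png
```

Ring and stud agree on (0.4715, -0.0589), 3 mm from the TCP. Descending and closing.

Emit:
{"api": "servo_tool", "payload": {
  "plan": [
    [[-0.1, 3, 0, -15, 0, 0, 0], [-0.1, 0, 0, -18, 0, 0, 0], [-0.1, 0, 0, -10, 0, 0, 0], [-0.1, 0, 0, -5, 0, 0, 0], [-0.1, 0, 0, -2, 0, 0, 0], [1, 0, 0, 0, 0, 0, 0], [1, 0, 0, 0, 0, 0, 0], [1, 0, 0, 0, 0, 0, 0], [1, 0, 0, 0, 0, 0, 0], [1, 0, 0, 0, 0, 0, 0], [1, 0, 0, 0, 0, 0, 0], [1, 0, 0, 0, 0, 0, 0]]
  ]
}}

```text
t: 17.25
tool_pos: [0.4706, -0.0596, 0.0464]
orientation: [3.139, 0.124, 0.001]
force: [-0.1, 1.2, 4.9]
opening: 0.0236
```

Emit:
{"api": "servo_tool", "payload": {
  "plan": [
    [[1, 0, 0, 5, 0, 0, 0], [1, 0, 0, 15, 0, 0, 0], [1, 0, 0, 30, 0, 0, 0], [1, 0, 0, 40, 0, 0, 0], [1, 6, -12, 35, 0, 0, 0], [1, 12, -25, 18, 0, 0, 0], [1, 16, -33, 0, 0, 0, 0], [1, 16, -33, 0, 0, 0, 0], [1, 16, -33, 0, 0, 0, 0], [1, 16, -33, 0, 0, 0, 0], [1, 14, -30, 0, 0, 0, 0], [1, 8, -16, 0, 0, 0, 0]]
  ]
}}

```text
t: 18.45
tool_pos: [0.5734, -0.2766, 0.1864]
orientation: [-3.138, -0.121, 0.005]
force: [-0.3, 0.5, -8.8]
opening: 0.0236
```

Emit:
{"api": "servo_tool", "payload": {
  "plan": [
    [[1, 2, -6, 0, 0, 0, 0], [1, 0, 0, 0, 0, 0, 0], [1, 0, 0, -20, 0, 0, 0], [1, 0, 0, -32, 0, 0, 0], [1, 0, 0, -35, 0, 0, 0], [1, 0, 0, -25, 0, 0, 0], [1, 0, 0, -12, 0, 0, 0], [1, 0, 0, -6, 0, 0, 0], [1, 0, 0, -3, 0, 0, 0], [1, 0, 0, 0, 0, 0, 0]]
  ]
}}

```text
t: 19.45
tool_pos: [0.577, -0.2808, 0.0572]
orientation: [3.138, 0.124, 0.002]
force: [-0.0, -0.3, -8.1]
opening: 0.0238
```

Emit:
{"api": "servo_tool", "payload": {
  "plan": [
    [[1, 0, 0, -3, 0, 0, 0], [1, 0, 0, -2, 0, 0, 0], [1, 0, 0, 0, 0, 0, 0], [1, 0, 0, -1, 0, 0, 0], [1, 0, 0, 0, 0, 0, 0]]
  ]
}}

```text
t: 19.95
tool_pos: [0.5764, -0.2807, 0.0506]
orientation: [3.139, 0.124, 0.001]
force: [-1.7, 1.0, -3.3]
opening: 0.0236
```

Emit:
{"api": "servo_tool", "payload": {
  "plan": [
    [[1, 0, 0, -1, 0, 0, 0], [1, 0, 0, 0, 0, 0, 0], [1, 0, 0, 0, 0, 0, 0]]
  ]
}}

```text
t: 20.25
tool_pos: [0.5764, -0.2807, 0.0505]
orientation: [3.139, 0.124, 0.001]
force: [-6.3, 2.5, 4.8]
opening: 0.0237
```

Emit:
{"api": "servo_tool", "payload": {
  "plan": [
    [[-0.1, 0, 0, 0, 0, 0, 0], [-0.1, 0, 0, 0, 0, 0, 0], [-0.1, 0, 0, 0, 0, 0, 0], [-0.1, 0, 0, 0, 0, 0, 0], [-0.1, 0, 0, 0, 0, 0, 0], [-0.1, 0, 0, 10, 0, 0, 0], [-0.1, 0, 0, 30, 0, 0, 0], [-0.1, 0, 0, 40, 0, 0, 0], [-0.1, 0, 0, 40, 0, 0, 0], [-0.1, -8, 20, 0, 0, 0, 0.048], [-0.1, -15, 38, 0, 0, 0, 0.048], [-0.1, -15, 38, 0, 0, 0, 0]]
  ]
}}

```text
t: 21.45
tool_pos: [0.538, -0.1841, 0.1701]
orientation: [3.129, 0.275, 0.002]
force: [1.1, 1.7, 0.1]
opening: 0.051
```

Emit:
{"api": "servo_tool", "payload": {
  "plan": [
    [[-0.1, -15, 38, 0, 0, 0, 0], [-0.1, -15, 38, 0, 0, 0, 0], [-0.1, -15, 38, 0, 0, 0, 0], [-0.1, -15, 38, 0, 0, 0, 0], [-0.1, -15, 38, 0, 0, 0, 0], [-0.1, -14, 38, 0, 0, 0, 0], [-0.1, -10, 30, -20, 0, 0, 0], [-0.1, -4, 12, -30, 0, 0, 0], [-0.1, 0, 0, -18, 0, 0, 0], [-0.1, 0, 0, -6, 0, 0, 0], [-0.1, 0, 0, 0, 0, 0, 0]]
  ]
}}

```text
t: 22.55
tool_pos: [0.4348, 0.0853, 0.0948]
orientation: [3.13, 0.274, -0.002]
force: [0.5, -0.4, -0.9]
opening: 0.0514
```

```bash
python3 meas.py .435 .0855; ls pics | grep m_
```

```text
22.6 [0.4356 0.0852 0.0957] 0.05111500378066753 [ 0.2 -0.1  0.3] [3.13e+00 2.74e-01 1.00e-03]
ring [([0.435, 0.0855], np.float32(17.9))]
stud [([0.435, 0.0855], np.float32(7.6)), ([0.4491, 0.093], np.float32(8.2)), ([0.4501, 0.0855], np.float32(8.2))]
m_16.05.png
m_22.60.png
```

View pics/m_22.60.png

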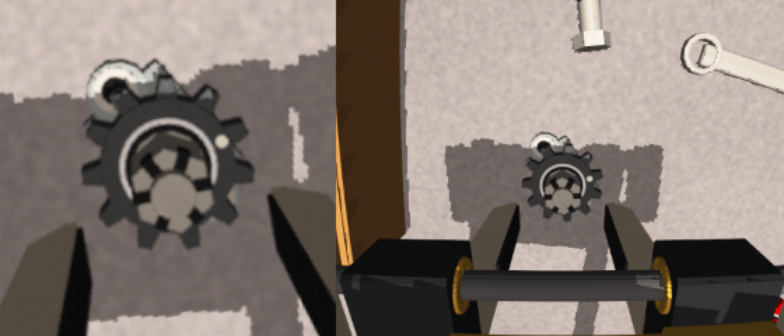

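The nut is centred between the jaws. Descend and close.

Emit:
{"api": "servo_tool", "payload": {
  "plan": [
    [[-0.1, 0, 0, -15, 0, 0, 0], [-0.1, 0, 0, -17, 0, 0, 0], [-0.1, 0, 0, -10, 0, 0, 0], [-0.1, 0, 0, -5, 0, 0, 0], [-0.1, 0, 0, -2, 0, 0, 0], [1, 0, 0, 0, 0, 0, 0], [1, 0, 0, 0, 0, 0, 0], [1, 0, 0, 0, 0, 0, 0], [1, 0, 0, 0, 0, 0, 0], [1, 0, 0, 0, 0, 0, 0], [1, 0, 0, 0, 0, 0, 0], [1, 0, 0, 0, 0, 0, 0]]
  ]
}}

```text
t: 23.8
tool_pos: [0.4357, 0.0853, 0.0464]
orientation: [3.129, 0.274, 0.001]
force: [-1.4, -2.7, 4.3]
opening: 0.0234
```

Emit:
{"api": "servo_tool", "payload": {
  "plan": [
    [[1, 0, 0, 5, 0, 0, 0], [1, 0, 0, 15, 0, 0, 0], [1, 0, 0, 30, 0, 0, 0], [1, 0, 0, 40, 0, 0, 0], [1, 0, -12, 35, 0, 0, 0], [1, 0, -25, 18, 0, 0, 0], [1, 0, -36, 0, 0, 0, 0], [1, 0, -38, 0, 0, 0, 0], [1, 0, -38, 0, 0, 0, 0], [1, 0, -38, 0, 0, 0, 0], [1, 0, -38, 0, 0, 0, 0], [1, 0, -38, 0, 0, 0, 0]]
  ]
}}

```text
t: 25.0
tool_pos: [0.434, -0.1783, 0.1876]
orientation: [-3.128, -0.274, 0.003]
force: [0.7, 0.8, -6.5]
opening: 0.0235
```

Emit:
{"api": "servo_tool", "payload": {
  "plan": [
    [[1, 0, -38, 0, 0, 0, 0], [1, 0, -36, 0, 0, 0, 0], [1, 0, -20, 0, 0, 0, 0], [1, 0, -9, 0, 0, 0, 0], [1, 0, 0, 0, 0, 0, 0], [1, 0, 0, -20, 0, 0, 0], [1, 0, 0, -32, 0, 0, 0], [1, 0, 0, -35, 0, 0, 0], [1, 0, 0, -25, 0, 0, 0], [1, 0, 0, -14, 0, 0, 0], [1, 0, 0, -6, 0, 0, 0], [1, 0, 0, 0, 0, 0, 0]]
  ]
}}

```text
t: 26.2
tool_pos: [0.4352, -0.2799, 0.0568]
orientation: [-3.129, -0.275, 0.001]
force: [0.1, -0.3, -6.3]
opening: 0.0237
```

Emit:
{"api": "servo_tool", "payload": {
  "plan": [
    [[1, 0, 0, -3, 0, 0, 0], [1, 0, 0, -3, 0, 0, 0], [1, 0, 0, 0, 0, 0, 0], [1, 0, 0, -1, 0, 0, 0], [1, 0, 0, 0, 0, 0, 0]]
  ]
}}

```text
t: 26.7
tool_pos: [0.4355, -0.2809, 0.0505]
orientation: [3.129, 0.274, 0.001]
force: [0.6, -0.4, -3.8]
opening: 0.0238
```

Emit:
{"api": "servo_tool", "payload": {
  "plan": [
    [[1, 0, 0, -1, 0, 0, 0], [1, 0, 0, 0, 0, 0, 0], [-0.1, 0, 0, 0, 0, 0, 0], [-0.1, 0, 0, 0, 0, 0, 0], [-0.1, 0, 0, 0, 0, 0, 0], [-0.1, 0, 0, 0, 0, 0, 0], [-0.1, 0, 0, 0, 0, 0, 0], [-0.1, 0, 0, 10, 0, 0, 0], [-0.1, 0, 0, 30, 0, 0, 0], [-0.1, 0, 0, 40, 0, 0, 0], [-0.1, 0, 20, 40, 0, 0, 0], [-0.1, 0, 40, 20, 0, 0, 0]]
  ]
}}

```text
t: 27.9
tool_pos: [0.4366, -0.2226, 0.194]
orientation: [3.126, 0.269, 0.008]
force: [0.9, 1.0, 1.0]
opening: 0.0513
```

Emit:
{"api": "servo_tool", "payload": {
  "plan": [
    [[-0.1, 0, 45, 10, 0, 0, 0], [-0.1, 0, 45, 0, 0, 0, 0], [-0.1, 0, 45, 0, 0, 0, 0], [-0.1, 0, 45, 0, 0, 0, 0], [-0.1, 0, 40, 0, 0, 0, 0], [-0.1, 0, 0, 0, 0, 0, 0], [-0.1, 0, 0, 0, 0, 0, 0]]
  ]
}}

```text
t: 28.6
tool_pos: [0.4353, -0.0, 0.1996]
orientation: [3.129, 0.278, 0.001]
force: [0.3, -1.2, -1.1]
opening: 0.0513
```

```bash
python3 - <<'E'
from h import *
a=eyes.read_camera('scene');b=eyes.read_camera('side');s=monitor.read_state();print(s['t'],s['tool_pos'],s['opening'],s['force'])
A=cv2.resize(a[60:290,120:440],(400,288),interpolation=cv2.INTER_CUBIC);B=cv2.resize(b[80:280,180:400],(400,364),interpolation=cv2.INTER_CUBIC)[:288+76]
A=cv2.copyMakeBorder(A,0,76,0,0,cv2.BORDER_CONSTANT)
cv2.imwrite('pics/end.png',np.hstack([A,B])[:,:,::-1])
E
```

```text
28.7 [ 0.43531675 -0.00140492  0.19927511] 0.051365387802326926 [ 0.62152989 -0.06345376  0.94867296]
```

View pics/end.png

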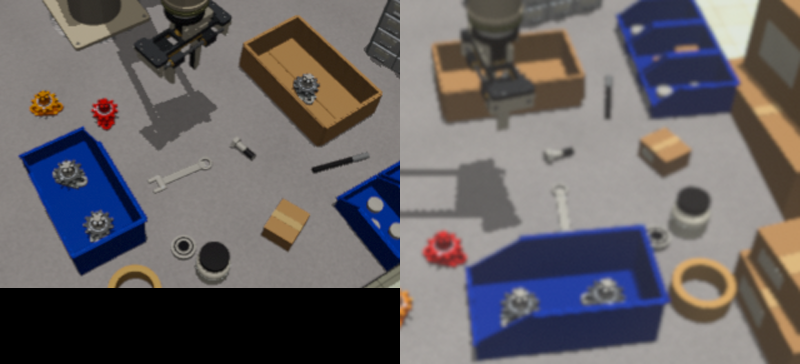

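The final picture shows two units upright in the blue bin (left panel (68,173) and (98,225)) and one upright in the carton (307,85). The bystanders are in place and the gripper is empty and clear.

```bash
python3 -c "
from plant import job
print(job.close_job())"
```

```text
the job is handed in; nothing more can be done
None
```

I tested all three units, sorted them and handed the job in at about 29 s of the 72 s allowed; no verdict is reported.

| Unit (start position, m) | Push test | Placed in |
|---|---|---|
| (0.47, -0.06) | Still turning about 0.4 rad per 0.05 s after the finger left: free | Stock bin |
| (0.435, 0.086) | Same, coasting: free | Stock bin |
| (0.655, -0.024) | Turned about 0.6 rad with the push, then stood still: rubs | Carton |

- **Failed step:** my first lift on the rubbing unit came before the fingers had finished closing. They only pinched the stud tip, and the unit stayed upright on the bench. I reopened and gripped the nut properly, with an opening of about 24 mm, matching its flats.
- **Placing:** for the carton unit and the first bin unit, the wrist force showed floor contact before I opened the jaws. For the second bin unit, part of its weight was on the floor at my last reading, and I lowered it 1 mm more before letting go.
- **Last checks:** the final scene and side pictures show two units upright in the bin and one in the carton. The bystanders are where they lay, and the gripper is empty and clear of everything.
- **Disagreement:** the second unit's orientation estimates ran from 39 to 46 degrees between views, but its grip closed on the flats normally.

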